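# Tip two brass couplings into the order bin

### The arm

A 6-joint arm with a two-finger parallel gripper is mounted at the origin on the work surface. World frame = base frame: x ahead of the robot, y to its left, z up, the work surface at z = 0. Lengths are in m, angles in rad, forces in N, time in s.
With the tool pointing down it reaches from about 0.35 to 0.875 m from the base axis. Payload 15.5 kg.
Tool frame: the origin (TCP) lies between the finger pads; the fingertips stand 17 mm ahead of it and the grasp point (between the pads) lies 2 mm behind it; z points along the fingers, y is the line along which they close (so a half turn about z gives the same grasp; the last joint's range is limited). The gripper opens to 85 mm and grips with 20 to 120 N. Pads are 22 mm wide; open, the fingers measure 114 mm over their backs; the gripper's body (76 mm by 85 mm) begins 54 mm behind the grasp point. The pads swing forward as they close: fully open they stand 13 mm farther back than shut.
Start: joints at [-1.308, 0.494, 1.345, -0, 1.302, -0.096], TCP at [0.219, -0.585, 0.224] pointing down, gripper open.
Joint ranges: [-2.91, 2.91], [-0.82, 2.16], [0.22, 2.67], [-1.22, 4.37], [0.12, 2.79], [-3.08, 3.08]. Speed limits (rad/s): [1.89, 1.89, 2.57, 3.01, 3.01, 3.01].

### API

Orientations are given as a 3x3 rotation matrix whose columns are the frame's x, y, z axes.
In Python, from plant import read_state, vision, sign_off gives the robot as it stands.
- The arm moves only by the shell command python3 -m pendant 'ROWS'. ROWS is JSON, a list of rows, each an object with "dp": the shift along the tool's x, y, z in mm, a list of three; "roll": the turn about the tool's z in degrees; "hand": the finger opening in mm, from 0 to 85.4. A call has 1 to 8 rows; each row shifts and turns the commanded pose from where the row before left it, along the tool's axes as they then stand; what a row does not reach is not made up. A row lasts 1/12 s, in which the tool goes at most 41.7 mm and 7.16 degrees, less where a joint would pass 70% of its speed; a pose out of reach is approached as far as the arm can. A call is refused whole if a number of a shift passes 41.7 or a number of a turn 7.16, either way. A call with a gripper value outside its range is refused whole. The fingers move at their own pace and stop on an object; the grip force is fixed at half the most. Time passes only in rows, so rows that do not move let the fingers close. It gives the time, the measured TCP pose, the force, the opening and the grip force at its end, in the units of the state.
- read_state(): the state, without advancing time (a new reading comes with each control period).
- vision.capture(name): name is "side" or "top"; returns a dict with "color" (400x640x3 uint8, red, green, blue), "range_z" (400x640 float32, m along the optical axis (not along the pixel's ray), 0 where there is no reading), "vertical_fov" (degrees; the focal length in pixels is half the picture's height over the tangent of half this angle, whatever the lens; pixels are square), "cx", "cy" (the principal point, pixels), "xyz" and "orientation" of the camera in the world. Camera axes: x right, y down, z forward; pixel columns grow to the right and rows downward; lengths in m; the calibration is good to about 2 mm. A picture is of the moment at which its call begins.
- sign_off(): hands the job in; it is judged then, once.
Trained networks look in a picture, given as the dict that the camera call returned (one of the last four; its "shot" number tells which), for a name from the list of things; names that differ only in an ending like _2 or _b are one class to them, and where a whole thing is asked for, a point or a joint stands for the part that bears it (a point fixed in the world has none). Each returns a list of dicts, best first, with "p" (0 to 1); they miss things now and then, are a little off and sometimes report something else, mostly with a low value. They report only what shows in the picture. A call takes as long as a camera call. They do not tell look-alikes from the thing itself.
- vision.find_in(thing, picture): "location" ([column, row] in pixels, amid what is visible of it).
- vision.outline_of(thing, picture): "pixels" (400x640 bool, what is visible of it) and "location" ([column, row] in pixels, amid what is visible of it).
The state is a dict: "clock": time; "q": joint angles; "qd": joint speeds; "joint_torque": joint torques, N m; "ee_pos": TCP position; "orientation": TCP orientation; "contact_force": force on the tool from outside, world axes, zero at the start; "ft_torque": the same for the moment, N m; "opening": finger opening in m; "grip_force": force on a finger pad.
Only numpy, scipy, OpenCV 4.12 (cv2) and the standard library are available. Lean on these libraries where they do the work, as an engineer would, in place of code of your own. Each camera call takes 0.05 s, during which the arm holds its last target. There are 200 camera calls.

### The job

Stand the yellow bin squarely in the middle of the green field under the tipping bucket, its black fin pointing away from the bucket, and let go of it. Set both brass couplings in the bucket, then push the red bar down past the catch until the bucket is fully tipped and the couplings have dropped into the bin, and let the bucket swing back home. The bin stays on the green field, and the aluminium couplings and everything else stay where they are.

Things in the scene. Friction and masses are not known exactly. Their poses are not given: they have to be found in the camera images.
- brass_a_mid (a point): brass (yellow metal) square-based tube coupling: base 36 x 36 mm and 14 mm high, on it a round collar 30 mm across and an 18 mm square boss, 32 mm high in all, about 0.09 kg; stands boss up in the blue tray. The point is at its centre, 16 mm above its underside; its x and y axes are square to the flat sides of the base
- brass_b_mid (a point): the other brass coupling, identical to the first
- alu_a_mid (a point): aluminium (silver) coupling of the same shape, in the same tray; leave alone
- alu_b_mid (a point): the other aluminium coupling; leave alone
- tray: fixed blue tray 200 x 200 mm with 14 mm rims, its floor 4 mm above the table; holds the four couplings, one in each quarter, some 90 mm apart; origin at the centre of its underside
- bin_centre (a point): loose yellow open bin, outside 150 mm (its x) by 120 mm (its y) by 60 mm high, walls 4 mm, 0.3 kg; the point is at its centre, 30 mm above its underside. It can be lifted or slid
- bin_handle (a point): black upright fin on the bin's +y side, 14 mm thick (along the bin's x), reaching 36 mm out from the wall, its top 60 mm above the bin's underside; the point is in the fin's middle, 79 mm from the bin's centre along its +y and 30 mm above its underside
- field (a point): centre of the green field, 180 mm (x) by 150 mm (y), painted flush on the table under the tipping side of the bucket. Its axes are those of the fixed tipping station: the bucket stands on its -y side and tips towards its +y; the bin belongs here with its fin pointing to the field's +y. The station's blue uprights begin 85 mm from the centre on the -y side
- bucket_floor (a point): middle of the inner floor of the aluminium tipping bucket, a scoop 96 mm wide (x) and 106 mm long (y) inside, open on top and towards +y, side and back walls 50 mm high. At home the floor lies about 151 mm above the table, tilts 0.12 rad down towards the back wall, and the point's axes are parallel to the field's. Two couplings fit side by side along x
- shaft (a point): point on the axis of the bucket's shaft, midway between the uprights, 170 mm above the table; its axes are the field's and the shaft runs along x; fixed
- red_bar (a point): middle of the red push bar, round, 12 mm thick and 68 mm long along x; fixed to the bucket on the robot's side, 120 mm to -x of the bucket's middle, 90 mm from the shaft's axis; at home 77 mm to its +y side and 47 mm above it. Pushed down it circles the shaft: at angle q it lies at y = 90 cos(0.548 - q), z = 90 sin(0.548 - q) mm from the axis
- bucket (a joint): tipping angle of the bucket: 0 home, 1.2 rad at its stop, fully tipped. A spring and a catch hold it home: about 8 N down on the red bar to push past the catch within the first 0.1 rad, then 2 to 5 N against the spring as far as the stop; let go anywhere, it swings back home by itself in under half a second
- screwdriver: loose screwdriver lying near the front of the table; origin at its underside; leave alone
- wrench: loose wrench lying near the front of the table; origin at its underside; leave alone
- mug: blue mug, 80 mm across, 95 mm high, at the back; origin at the centre of its underside; leave alone
- glue: white glue bottle, 56 mm across, 150 mm high, at the back; origin at the centre of its underside; leave alone
- tape: paper tape roll, 100 mm across, 25 mm high, lying flat at the back; leave alone
- pylon: grey prosthesis tube with dark end clamps, 280 mm long, 30 mm high, lying at the back; leave alone
There are look-alikes about, which are no part of the job. What is shaped like the part that bears brass_a_mid but purple is not meant.

How it is judged:
On the way, in this order (a step that is already met when the one before it is completed fails the run):
1. the bin stands on the green field, let go (y of bin_handle in the frame of field above 0.04 m and horizontal distance between bin_centre and field below 0.03 m and angle between the y axis of bin_centre and the y axis of field, either way round below 0.25 rad and height (world z) of bin_centre below 0.035 m and angle between bin_centre's own z axis and vertical below 0.05 rad and contact force between the fingers and anything else below 0.5 N), for 0.3 s.
2. both brass couplings rest in the bucket at home, let go (x of brass_a_mid in the frame of bucket_floor between -0.05 and 0.05 m and y of brass_a_mid in the frame of bucket_floor between -0.06 and 0.055 m and z of brass_a_mid in the frame of bucket_floor between 0 and 0.05 m and x of brass_b_mid in the frame of bucket_floor between -0.05 and 0.05 m and y of brass_b_mid in the frame of bucket_floor between -0.06 and 0.055 m and z of brass_b_mid in the frame of bucket_floor between 0 and 0.05 m and value of joint bucket below 0.06 rad and contact force between the fingers and anything else below 0.5 N), for 0.3 s.
3. the bucket is tipped fully (value of joint bucket above 1.05 rad), for 0.05 s.
4. both brass couplings are in the bin and the bucket has swung back home (x of brass_a_mid in the frame of bin_centre between -0.075 and 0.075 m and y of brass_a_mid in the frame of bin_centre between -0.06 and 0.06 m and z of brass_a_mid in the frame of bin_centre between -0.03 and 0.03 m and x of brass_b_mid in the frame of bin_centre between -0.075 and 0.075 m and y of brass_b_mid in the frame of bin_centre between -0.06 and 0.06 m and z of brass_b_mid in the frame of bin_centre between -0.03 and 0.03 m and value of joint bucket below 0.06 rad), for 0.3 s.
At the end, for the whole second after the job is handed in: Both brass couplings lie in the yellow bin; the bin stands upright on the table within 30 mm of the middle of the green field and within 0.25 rad of square to it, its fin on the side away from the bucket; the bucket is back home (under 0.06 rad) and still (all of step 4 and y of bin_handle in the frame of field above 0.04 m and horizontal distance between bin_centre and field below 0.03 m and angle between the y axis of bin_centre and the y axis of field, either way round below 0.25 rad and height (world z) of bin_centre below 0.035 m and angle between bin_centre's own z axis and vertical below 0.05 rad and velocity of joint bucket between -0.1 and 0.1 rad/s); the robot touches nothing.
It fails at once if an aluminium coupling is moved by more than 30 mm (distance of any of alu_a_mid, alu_b_mid from where it was at the start of the episode above 0.03 m).
It fails at once if a bystander (screwdriver, wrench, mug, glue, tape, tube) is moved by more than 40 mm (distance of any of screwdriver, wrench, mug, glue, tape, pylon from where it was at the start of the episode above 0.04 m).
It also fails if it takes over 72 s, if anything falls off the work surface, if the arm or the gripper's body presses on something with over 40 N, if the wrist force passes 120 N, or if a joint passes its speed limit or range.

## Working session

There is one attempt and no reset: what is moved stays moved. The work goes in short steps, Python scripts to look and compute and a shell command to move; the robot and the scene stay as the last step left them, time stands still between calls to the robot, and variables do not carry over. Pictures are saved under pics/ and viewed, at most 10 in all, crops included, and the job is handed in when it is done.

```bash
mkdir -p pics; ls; cat > h.py <<'E'
import numpy as np, cv2
from plant import read_state, vision, sign_off
def cloud(c):
    f=200/np.tan(np.radians(c["vertical_fov"])/2)
    v,u=np.mgrid[0:400,0:640]; z=c["range_z"]
    p=np.stack([(u-c["cx"])/f*z,(v-c["cy"])/f*z,z],-1)
    w=p@np.array(c["orientation"]).T+np.array(c["xyz"])
    w[z==0]=np.nan
    return w
def save(c,n): cv2.imwrite(f"pics/{n}.png",cv2.cvtColor(c["color"],cv2.COLOR_RGB2BGR))
E
python3 - <<'E'
from h import *
s=read_state(); print(s["clock"],s["ee_pos"],np.round(s["orientation"],3).tolist(),s["opening"])
for n in("top","side"):
    c=vision.capture(n); save(c,n+"0"); w=cloud(c); print(n,c["xyz"],np.round(c["orientation"],2).tolist(),c["vertical_fov"])
    for t in ["brass_a_mid","alu_a_mid","tray","bin_centre","bin_handle","field","bucket_floor","red_bar","shaft","glue","mug"]:
        for o in vision.find_in(t,c)[:5]:
            x,y=map(int,o["location"]); print(t,round(o["p"],2),(x,y),np.round(w[y,x],3))
E
```

```text
pics
0.0 [ 0.21934956 -0.58485689  0.22369096] [[0.936, 0.351, -0.0], [0.351, -0.936, 0.001], [0.0, -0.001, -1.0]] 0.08502706773188587
top [0.38267572 0.02241205 1.28285578] [[0.03, -0.98, 0.2], [-1.0, -0.03, -0.02], [0.02, -0.19, -0.98]] 48.858282125619795
brass_a_mid 0.57 (447, 175) [ 0.719 -0.37   0.021]
brass_a_mid 0.51 (405, 214) [ 0.595 -0.24   0.035]
alu_a_mid 0.55 (436, 218) [ 0.589 -0.334  0.019]
tray 0.61 (417, 232) [ 0.548 -0.282  0.001]
bin_centre 0.61 (198, 229) [0.537 0.358 0.002]
bin_handle 0.71 (200, 229) [0.537 0.352 0.003]
field 0.8 (317, 211) [0.575 0.015 0.153]
field 0.55 (246, 150) [ 0.783  0.235 -0.004]
field 0.33 (200, 227) [0.543 0.352 0.004]
bucket_floor 0.85 (333, 207) [ 0.588 -0.027  0.15 ]
bucket_floor 0.56 (405, 214) [ 0.595 -0.24   0.035]
red_bar 0.58 (240, 155) [0.76  0.248 0.019]
red_bar 0.55 (330, 206) [ 0.59  -0.019  0.149]
red_bar 0.26 (368, 272) [ 0.427 -0.136  0.025]
shaft 0.9 (317, 212) [0.573 0.015 0.154]
glue 0.75 (318, 211) [0.575 0.012 0.155]
glue 0.62 (413, 165) [ 0.719 -0.246  0.117]
mug 0.95 (213, 167) [0.724 0.328 0.004]
side [ 0.30396381
[... 319 characters left out ...]
 308) [ 0.501 -0.26   0.021]
tray 0.46 (355, 295) [ 0.588 -0.254  0.026]
tray 0.3 (325, 201) [ 0.594 -0.011  0.156]
tray 0.18 (259, 215) [0.42  0.138 0.006]
bin_centre 0.76 (276, 165) [0.543 0.359 0.006]
bin_handle 0.76 (270, 163) [0.526 0.382 0.002]
field 0.65 (321, 220) [ 0.553 -0.087  0.171]
field 0.16 (286, 281) [ 0.425 -0.148  0.029]
bucket_floor 0.74 (327, 205) [ 0.596 -0.023  0.15 ]
red_bar 0.91 (324, 203) [ 0.589 -0.016  0.153]
shaft 0.93 (325, 217) [ 0.563 -0.089  0.182]
shaft 0.45 (404, 272) [ 0.715 -0.275  0.1  ]
glue 0.73 (402, 274) [ 0.708 -0.277  0.097]
glue 0.68 (328, 204) [ 0.6   -0.021  0.15 ]
mug 0.88 (321, 154) [0.693 0.279 0.077]
mug 0.25 (350, 316) [ 0.557 -0.295  0.003]
```

View pics/top0.png

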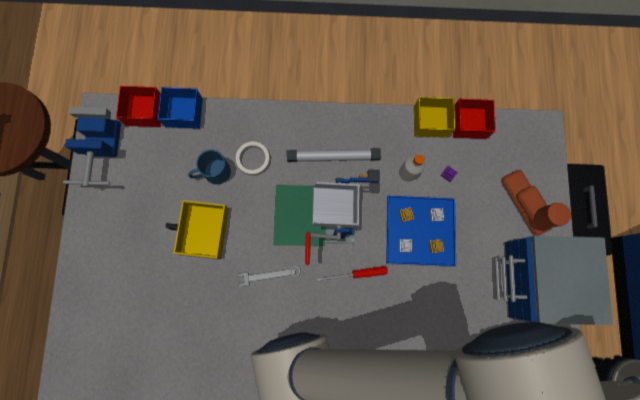

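View pics/side0.png

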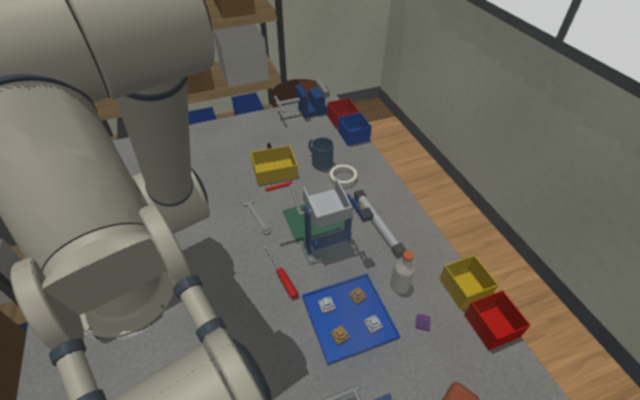

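The top view shows the bin at (202,230) with its fin at (171,227). The field is near (300,215), the bucket at (337,205) and the red bar at (308,248). The brass couplings are at (407,214) and (437,246), the aluminium ones at (437,214) and (406,245), and the purple look-alike at (450,174). The side view agrees.

```bash
cat > m.py <<'E'
from h import *
def ang(r): 
    b=cv2.boxPoints(r); e=[b[1]-b[0],b[2]-b[1]]; return [ (round(float(np.linalg.norm(v)),4), round(float(np.degrees(np.arctan2(v[1],v[0]))),1)) for v in e]
def rect(name,P): 
    if len(P)<5: print(name,"few",len(P)); return
    r=cv2.minAreaRect((P[:,:2]).astype(np.float32)); print(name,len(P),np.round(r[0],4),ang(r),"z",np.round(np.percentile(P[:,2],[5,50,95]),3))
def box(w,x0,x1,y0,y1,z0,z1): return (w[...,0]>x0)&(w[...,0]<x1)&(w[...,1]>y0)&(w[...,1]<y1)&(w[...,2]>z0)&(w[...,2]<z1)
E
python3 - <<'E'
from m import *
c=vision.capture("top"); w=cloud(c)
hsv=cv2.cvtColor(c["color"],cv2.COLOR_RGB2HSV); H,S,V=[hsv[...,i].astype(int) for i in range(3)]
yel=(H>20)&(H<35)&(S>120)
B=box(w,.4,.68,.2,.5,-.02,.09)
rect("bin rim",w[yel&B&(w[...,2]>.05)])
rect("fin",w[box(w,.4,.68,.42,.52,.04,.08)&(V<90)])
print("fin pts",np.round(w[box(w,.4,.68,.38,.52,.045,.08)&(V<90)][::3],3).tolist())
G=(H>60)&(H<90)&(S>90)&box(w,.4,.7,-.1,.2,-.02,.02); rect("field",w[G]);
p=w[G]; print("field quantiles",np.round(np.nanpercentile(p,[.5,2,98,99.5],axis=0)[:,:2],3).tolist())
R=((H<6)|(H>174))&(S>150)&box(w,.35,.6,-.05,.2,.15,.3); rect("bar",w[R])
bk=box(w,.45,.75,-.12,.12,.185,.25)&(S<60); rect("bucket rim",w[bk])
bl=box(w,.45,.75,-.12,.12,.1,.25)&(H>100)&(H<125)&(S>100); rect("blue uprights",w[bl])
for n,(u,v) in dict(br1=(407,214),br2=(437,246),al1=(437,214),al2=(406,245)).items():
    m=np.zeros((400,640),bool); m[v-11:v+12,u-11:u+12]=1
    P=w[m&(w[...,2]>.0095)&(S<130)|m&(w[...,2]>.0095)&(H<40)]; rect(n,P)
    rect(n+" top",P[P[:,2]>.03])
im=cv2.cvtColor(c["color"],cv2.COLOR_RGB2BGR)[160:280,260:460]; cv2.imwrite("pics/crop1.png",cv2.resize(im,None,fx=4,fy=4,interpolation=cv2.INTER_CUBIC))
E
```

```text
bin rim 387 [0.5307 0.3421] [(0.1503, -4.7), (0.1267, 85.3)] z [0.053 0.059 0.063]
fin 26 [0.537  0.4266] [(0.0145, -2.6), (0.0114, 87.4)] z [0.056 0.058 0.062]
fin pts [[0.679, 0.382, 0.054], [0.604, 0.386, 0.047], [0.594, 0.391, 0.055], [0.59, 0.391, 0.046], [0.584, 0.393, 0.046], [0.574, 0.392, 0.054], [0.573, 0.392, 0.047], [0.564, 0.393, 0.049], [0.557, 0.392, 0.059], [0.55, 0.395, 0.048], [0.544, 0.427, 0.058], [0.541, 0.432, 0.06], [0.542, 0.424, 0.058], [0.542, 0.416, 0.059], [0.542, 0.406, 0.062], [0.543, 0.395, 0.056], [0.538, 0.426, 0.061], [0.539, 0.417, 0.062], [0.539, 0.41, 0.059], [0.539, 0.402, 0.059], [0.535, 0.431, 0.062], [0.536, 0.424, 0.058], [0.536, 0.414, 0.061], [0.537, 0.408, 0.056], [0.538, 0.395, 0.052], [0.533, 0.425, 0.061], [0.534, 0.419, 0.055], [0.533, 0.405, 0.064], [0.535, 0.396, 0.05], [0.531, 0.423, 0.058], [0.531, 0.416, 0.055], [0.531, 0.407, 0.057], [0.529, 0.416, 0.047], [0.529, 0.406, 0.051], [0.526, 0.396, 0.054], [0.518, 0.397, 0.049], [0.509, 0.397, 0.057], [0.502, 0.398, 0.05], [0.496, 0.398, 0.047], [0.488, 0.4, 0.048], [0.479, 0.401, 0.0
[... 410 characters left out ...]
6), (0.088, 89.4)] z [0.128 0.187 0.203]
br1 154 [ 0.5963 -0.2476] [(0.036, -73.2), (0.0357, 16.8)] z [0.014 0.023 0.037]
br1 top 41 [ 0.5963 -0.2482] [(0.0178, -75.9), (0.0175, 14.1)] z [0.031 0.035 0.038]
br2 162 [ 0.5071 -0.3349] [(0.0368, -80.0), (0.0356, 10.0)] z [0.011 0.022 0.036]
br2 top 38 [ 0.507  -0.3334] [(0.0195, -87.9), (0.0148, 2.1)] z [0.032 0.034 0.039]
al1 155 [ 0.5996 -0.3375] [(0.0363, -83.3), (0.0365, 6.7)] z [0.014 0.022 0.036]
al1 top 39 [ 0.5986 -0.3349] [(0.0198, -88.2), (0.0173, 1.8)] z [0.031 0.035 0.038]
al2 149 [ 0.5057 -0.2441] [(0.035, -88.3), (0.0324, 1.7)] z [0.014 0.024 0.037]
al2 top 46 [ 0.5056 -0.2455] [(0.0193, -8.3), (0.019, 81.7)] z [0.031 0.034 0.038]
```

View pics/crop1.png

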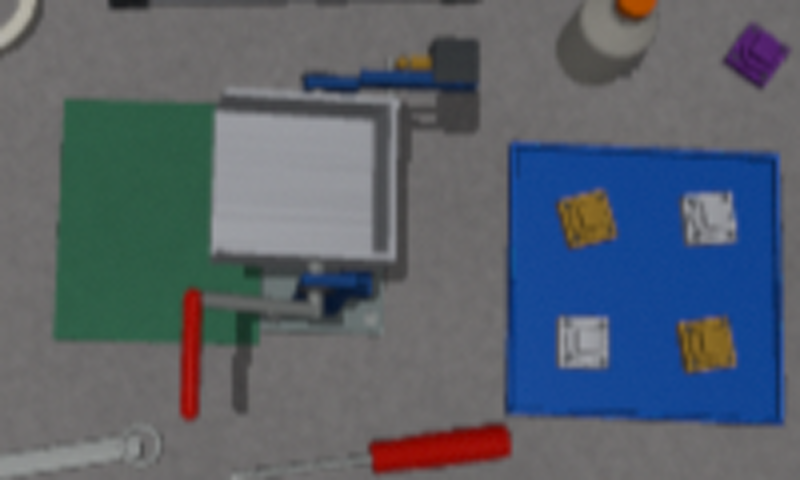

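The crop confirms the layout: the field and station are square to the world within about 1°. The field centre is about (0.590, 0.064). The bin's fin middle is about (0.537, 0.421) with yaw −4.7°. First I'll rise and turn towards the fin.

```bash
cat > go.py <<'E'
import sys
from h import *
# target x y z [yaw of tool y, deg] -> total shift in tool axes (mm) AS THE TOOL STANDS, and after turning
a=[float(v) for v in sys.argv[1:]]; s=read_state(); R=np.array(s["orientation"]); p=np.array(s["ee_pos"])
yaw=np.degrees(np.arctan2(R[1,1],R[0,1])); d=np.array(a[:3])-p
print("t %.2f pos"%s["clock"],np.round(p*1000,1),"yaw %.1f"%yaw,"dp now",np.round(R.T@d*1000,1),"tilt",np.round(R[:,2],3),"open",round(s["opening"]*1000,1),"F",np.round(s["contact_force"],1))
if len(a)>3:
    t=(a[3]-yaw+90)%180-90; c,n=np.cos(np.radians(-t)),np.sin(np.radians(-t))
    v=R.T@d; print("roll",round(-t,1),"dp after roll",np.round([c*v[0]+n*v[1],-n*v[0]+c*v[1],v[2]],3)*1000,"q6",round(s["q"][5],2))
E
python3 -m pendant '[{"dp":[0,0,-18],"roll":-7.1},{"dp":[0,0,-18],"roll":-7.1},{"dp":[0,0,-18],"roll":-7.1},{"dp":[0,0,-18],"roll":-7.1},{"dp":[0,0,-18],"roll":-7.1},{"dp":[0,0,-18],"roll":-7.1},{"dp":[0,0,-18],"roll":-7.1},{"dp":[0,0,0],"roll":-7.1}]'
python3 -m pendant '[{"dp":[0,0,0],"roll":-7.1},{"dp":[0,0,0],"roll":-0.8}]'
python3 go.py 0.537 0.423 0.15 -4.7
```

```text
t 1.25 pos [ 219.5 -585.2  224.3] yaw -69.4 dp now [ 651.3 -832.5   74.3] tilt [ 0.  0. -1.] open 85.7 F [0.2 0.5 0.9]
roll -64.7 dp after roll [1031.  234.   74.] q6 -0.1invalid input at $[0]: expected keys dp, roll, hand
invalid input at $[0]: expected keys dp, roll, hand
```

```bash

python3 -m pendant '[{"dp":[0,0,-18],"roll":-7.1,"hand":85},{"dp":[0,0,-18],"roll":-7.1,"hand":85},{"dp":[0,0,-18],"roll":-7.1,"hand":85},{"dp":[0,0,-18],"roll":-7.1,"hand":85},{"dp":[0,0,-18],"roll":-7.1,"hand":85},{"dp":[0,0,-18],"roll":-7.1,"hand":85},{"dp":[0,0,-18],"roll":-7.1,"hand":85},{"dp":[0,0,0],"roll":-7.1,"hand":85}]'
python3 -m pendant '[{"dp":[0,0,0],"roll":-7.1,"hand":85},{"dp":[0,0,0],"roll":-0.8,"hand":85},{"dp":[0,0,0],"roll":0,"hand":85}]'
python3 go.py 0.537 0.423 0.15 -4.7
```

```text
clock: 1.92
ee_pos: [0.2198, -0.5863, 0.3541]
orientation: [[0.213, 0.977, 0.001], [0.977, -0.213, -0.005], [-0.005, 0.002, -1.0]]
contact_force: [0.2, -0.0, 0.9]
opening: 0.0849
grip_force: 0.0
clock: 2.17
ee_pos: [0.2195, -0.5851, 0.3501]
orientation: [[0.085, 0.996, -0.0], [0.996, -0.085, 0.0], [0.0, -0.0, -1.0]]
contact_force: [0.5, -0.2, -1.2]
opening: 0.085
grip_force: 0.0
t 2.17 pos [ 219.5 -585.1  350.1] yaw -4.9 dp now [1031.4  230.5  200.4] tilt [-0.  0. -1.] open 85.0 F [ 0.5 -0.2 -1.2]
roll -0.2 dp after roll [1031.  234.  200.] q6 -1.22
```

```bash

python3 -m pendant '[{"dp":[37,18,0],"roll":0,"hand":85},{"dp":[37,18,0],"roll":0,"hand":85},{"dp":[37,18,0],"roll":0,"hand":85},{"dp":[37,18,0],"roll":0,"hand":85},{"dp":[37,18,0],"roll":0,"hand":85},{"dp":[37,18,0],"roll":0,"hand":85},{"dp":[37,18,0],"roll":0,"hand":85},{"dp":[37,18,0],"roll":0,"hand":85}]' | head -2
python3 -m pendant '[{"dp":[40,9,0],"roll":0,"hand":85},{"dp":[40,9,0],"roll":0,"hand":85},{"dp":[40,9,0],"roll":0,"hand":85},{"dp":[40,9,0],"roll":0,"hand":85},{"dp":[40,9,0],"roll":0,"hand":85},{"dp":[40,9,0],"roll":0,"hand":85},{"dp":[40,9,0],"roll":0,"hand":85},{"dp":[40,9,0],"roll":0,"hand":85}]' | head -2
python3 -m pendant '[{"dp":[40,0,10],"roll":0,"hand":85},{"dp":[40,0,10],"roll":0,"hand":85},{"dp":[40,0,10],"roll":0,"hand":85},{"dp":[40,0,10],"roll":0,"hand":85},{"dp":[40,0,10],"roll":0,"hand":85},{"dp":[40,0,10],"roll":0,"hand":85},{"dp":[40,0,10],"roll":0,"hand":85},{"dp":[0,0,0],"roll":0,"hand":85}]' | head -2
python3 go.py 0.537 0.423 0.13 -4.7
```

```text
clock: 2.83
ee_pos: [0.3879, -0.3002, 0.3502]
clock: 3.5
ee_pos: [0.4857, 0.0129, 0.3503]
clock: 4.17
ee_pos: [0.5078, 0.2955, 0.2778]
t 4.17 pos [507.8 295.5 277.8] yaw -4.8 dp now [129.4  18.8 147.8] tilt [-0.003  0.001 -1.   ] open 85.0 F [-1.8  0.4 -0.4]
roll -0.1 dp after roll [129.  19. 148.] q6 0.51
```

```bash

python3 -m pendant '[{"dp":[32,5,23],"roll":0,"hand":85},{"dp":[32,5,23],"roll":0,"hand":85},{"dp":[32,5,23],"roll":0,"hand":85},{"dp":[33,4,23],"roll":0,"hand":85},{"dp":[0,0,23],"roll":0,"hand":85},{"dp":[0,0,33],"roll":0,"hand":85},{"dp":[0,0,0],"roll":0,"hand":85}]' | head -2
python3 go.py 0.537 0.423 0.032 -4.7
python3 - <<'E'
from h import *
c=vision.capture("top"); save(c,"top1")
im=cv2.imread("pics/top1.png")[180:280,140:260]; cv2.imwrite("pics/crop2.png",cv2.resize(im,None,fx=5,fy=5,interpolation=cv2.INTER_CUBIC))
E
```

```text
clock: 4.75
ee_pos: [0.5355, 0.4154, 0.126]
t 4.75 pos [535.5 415.4 126. ] yaw -4.9 dp now [ 8.2  1.6 93.9] tilt [-0.008 -0.005 -1.   ] open 85.1 F [-1.3 -1.8 -1.8]
roll -0.2 dp after roll [ 8.  2. 94.] q6 0.66
```

View pics/crop2.png

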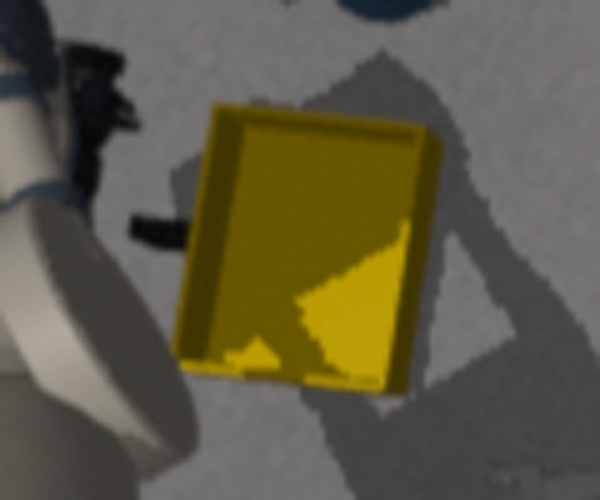

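The crop shows the fin clear at about px (172,226). The gripper is up and left of it because of parallax. I'll descend and grip.

```bash

python3 -m pendant '[{"dp":[0,0,0],"roll":0,"hand":85},{"dp":[0,0,0],"roll":0,"hand":85}]' | head -2
python3 go.py 0.537 0.423 0.032 -4.7
python3 -m pendant '[{"dp":[0,0,25],"roll":0,"hand":85},{"dp":[0,0,25],"roll":0,"hand":85},{"dp":[0,0,25],"roll":0,"hand":85},{"dp":[0,0,16],"roll":0,"hand":85},{"dp":[0,0,0],"roll":0,"hand":85},{"dp":[0,0,0],"roll":0,"hand":85}]' 
python3 go.py 0.537 0.423 0.032 -4.7
```

```text
clock: 4.97
ee_pos: [0.5394, 0.4171, 0.1345]
t 4.97 pos [539.4 417.1 134.5] yaw -4.8 dp now [  5.5  -3.1 102.5] tilt [ 0.002  0.001 -1.   ] open 85.2 F [-0.5  0.5  0.9]
roll -0.1 dp after roll [  5.  -3. 103.] q6 0.66
clock: 5.47
ee_pos: [0.5391, 0.417, 0.0427]
orientation: [[0.084, 0.997, 0.001], [0.997, -0.084, 0.001], [0.001, 0.001, -1.0]]
contact_force: [0.4, 0.8, 0.4]
opening: 0.085
grip_force: 0.0
t 5.47 pos [539.1 417.   42.7] yaw -4.8 dp now [ 5.8 -2.6 10.7] tilt [ 0.001  0.001 -1.   ] open 85.0 F [0.4 0.8 0.4]
roll -0.1 dp after roll [ 6. -3. 11.] q6 0.65
```

```bash

python3 -m pendant '[{"dp":[6,-3,10],"roll":0,"hand":85},{"dp":[0,0,0],"roll":0,"hand":60},{"dp":[0,0,0],"roll":0,"hand":30},{"dp":[0,0,0],"roll":0,"hand":5},{"dp":[0,0,0],"roll":0,"hand":5},{"dp":[0,0,0],"roll":0,"hand":5},{"dp":[0,0,0],"roll":0,"hand":5},{"dp":[0,0,0],"roll":0,"hand":5}]' 
python3 go.py 0.596 0.143 0.04 0
```

```text
clock: 6.13
ee_pos: [0.5364, 0.4233, 0.0318]
orientation: [[0.083, 0.997, 0.001], [0.997, -0.083, 0.001], [0.001, 0.001, -1.0]]
contact_force: [0.5, 0.3, 4.8]
opening: 0.0128
grip_force: 58.8
t 6.13 pos [536.4 423.3  31.8] yaw -4.7 dp now [-274.4   82.6   -8.3] tilt [ 0.001  0.001 -1.   ] open 12.8 F [0.5 0.3 4.8]
roll -4.7 dp after roll [-280.   60.   -8.] q6 0.66
```

```bash

python3 -m pendant '[{"dp":[0,0,-6],"roll":0,"hand":5},{"dp":[0,0,-6],"roll":0,"hand":5},{"dp":[0,0,0],"roll":-2.4,"hand":5},{"dp":[0,0,0],"roll":-2.3,"hand":5},{"dp":[-20,4,0],"roll":0,"hand":5},{"dp":[-30,6,0],"roll":0,"hand":5},{"dp":[-30,6,0],"roll":0,"hand":5},{"dp":[-30,6,0],"roll":0,"hand":5}]' 
python3 -m pendant '[{"dp":[-30,6,0],"roll":0,"hand":5},{"dp":[-30,6,0],"roll":0,"hand":5},{"dp":[-30,6,0],"roll":0,"hand":5},{"dp":[-30,6,0],"roll":0,"hand":5},{"dp":[0,0,0],"roll":0,"hand":5},{"dp":[0,0,0],"roll":0,"hand":5}]' 
python3 go.py 0.589 0.145 0.032 0
python3 - <<'E'
from m import *
c=vision.capture("top"); w=cloud(c); save(c,"top2")
hsv=cv2.cvtColor(c["color"],cv2.COLOR_RGB2HSV); H,S,V=[hsv[...,i].astype(int) for i in range(3)]
yel=(H>20)&(H<35)&(S>120); rect("bin rim",w[yel&box(w,.4,.7,-.1,.4,.05,.11)])
E
```

```text
clock: 6.8
ee_pos: [0.5578, 0.3121, 0.0437]
orientation: [[0.0, 1.0, 0.0], [1.0, -0.0, 0.0], [0.0, 0.0, -1.0]]
contact_force: [1.1, 0.1, -1.9]
opening: 0.0127
grip_force: 58.6
clock: 7.3
ee_pos: [0.5821, 0.1915, 0.0437]
orientation: [[0.003, 1.0, 0.0], [1.0, -0.003, 0.0], [0.0, 0.0, -1.0]]
contact_force: [-0.3, 0.6, -2.3]
opening: 0.0129
grip_force: 58.6
t 7.30 pos [582.1 191.5  43.7] yaw -0.2 dp now [-46.5   7.   11.7] tilt [ 0.  0. -1.] open 12.9 F [-0.3  0.6 -2.3]
roll -0.2 dp after roll [-47.   7.  12.] q6 0.22
bin rim 239 [0.5805 0.091 ] [(0.0878, -88.0), (0.1517, 2.0)] z [0.053 0.069 0.074]
```

```bash

python3 -m pendant '[{"dp":[-23,4,0],"roll":0,"hand":5},{"dp":[-24,3,0],"roll":0,"hand":5},{"dp":[0,0,4],"roll":0,"hand":5},{"dp":[0,0,4],"roll":0,"hand":5},{"dp":[0,0,3],"roll":0,"hand":5},{"dp":[0,0,0],"roll":0,"hand":5},{"dp":[0,0,0],"roll":0,"hand":5}]' 
python3 -m pendant '[{"dp":[0,0,0],"roll":0,"hand":40},{"dp":[0,0,0],"roll":0,"hand":50},{"dp":[0,0,0],"roll":0,"hand":50},{"dp":[0,0,-20],"roll":0,"hand":50},{"dp":[10,0,-35],"roll":0,"hand":50},{"dp":[20,0,-35],"roll":0,"hand":50},{"dp":[20,0,-35],"roll":0,"hand":50},{"dp":[20,0,-35],"roll":0,"hand":50}]' 
python3 - <<'E'
from m import *
c=vision.capture("top"); w=cloud(c); save(c,"top3")
hsv=cv2.cvtColor(c["color"],cv2.COLOR_RGB2HSV); H,S,V=[hsv[...,i].astype(int) for i in range(3)]
yel=(H>20)&(H<35)&(S>120); rect("bin rim",w[yel&box(w,.4,.7,-.1,.4,.05,.11)])
P=w[yel&box(w,.4,.7,-.1,.4,.05,.11)];print(np.round([P.min(0),P.max(0)],3).tolist())
im=cv2.imread("pics/top3.png")[150:290,220:380]; cv2.imwrite("pics/crop3.png",cv2.resize(im,None,fx=4,fy=4,interpolation=cv2.INTER_CUBIC))
E
```

```text
clock: 7.93
ee_pos: [0.5884, 0.1472, 0.0321]
orientation: [[-0.0, 1.0, -0.0], [1.0, 0.0, 0.0], [0.0, -0.0, -1.0]]
contact_force: [0.5, -0.7, -1.8]
opening: 0.0127
grip_force: 58.8
clock: 8.6
ee_pos: [0.5884, 0.2167, 0.1942]
orientation: [[0.001, 1.0, 0.0], [1.0, -0.001, 0.0], [0.0, 0.0, -1.0]]
contact_force: [0.6, 0.5, 0.0]
opening: 0.05
grip_force: 0.0
bin rim 246 [0.5867 0.0663] [(0.121, -87.7), (0.1524, 2.3)] z [0.052 0.059 0.063]
[[0.512, 0.004, 0.05], [0.664, 0.127, 0.067]]
```

View pics/crop3.png

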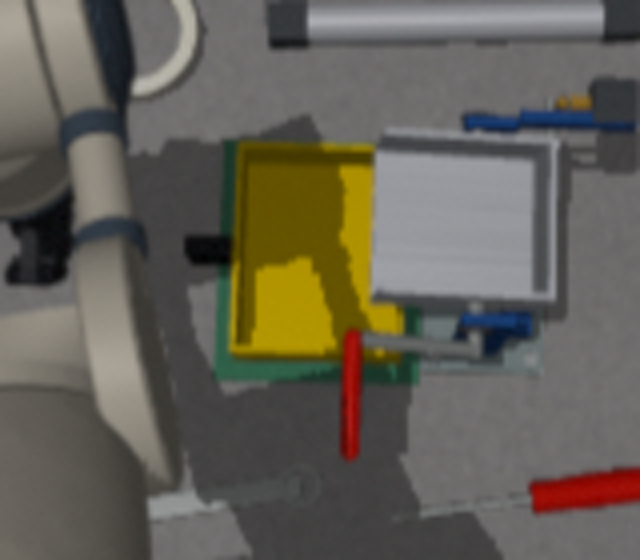

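The bin stands on the field, let go, about 3 mm off centre, with its fin at px (271,212). Next I measure the bucket floor and recheck the couplings.

```bash

python3 - <<'E'
from m import *
for n in ("top","side"):
    c=vision.capture(n); w=cloud(c); save(c,n+"4")
    hsv=cv2.cvtColor(c["color"],cv2.COLOR_RGB2HSV); H,S,V=[hsv[...,i].astype(int) for i in range(3)]
    M=box(w,.50,.68,-.13,.06,.138,.166)&(S<70); P=w[M]; rect(n+" floor",P)
    i=box(w,.55,.62,-.08,.02,.138,.166); Q=w[i]; A=np.c_[Q[:,:2]-[.589,-.03],np.ones(len(Q))]; print("plane",np.round(np.linalg.lstsq(A,Q[:,2],rcond=None)[0],4))
    M=box(w,.50,.68,-.13,.06,.18,.22)&(S<70); P=w[M]
    print("rim x hist",np.histogram(P[:,0],np.arange(.5,.69,.01))[0].tolist()); print("rim y hist",np.histogram(P[:,1],np.arange(-.13,.06,.01))[0].tolist())
    print("x extents floor z<.166 by row",np.round(np.percentile(w[i][:,1],[0,100]),3))
    br=(H>10)&(H<32)&(S>70)&box(w,.4,.7,-.42,-.17,.008,.05)
    k,l,st,ce=cv2.connectedComponentsWithStats(br.astype(np.uint8))
    for j in range(1,k):
        if st[j,4]>40: rect(n+" brass",w[l==j]); P=w[l==j]; rect("  top",P[P[:,2]>.03])
E
python3 go.py 0.596 -0.248 0.3 -73
```

```text
top floor 1461 [ 0.5945 -0.0283] [(0.1086, -90.0), (0.1182, 0.0)] z [0.144 0.151 0.159]
plane [-0.0008  0.1182  0.1505]
rim x hist [82, 11, 0, 118, 14, 12, 12, 10, 12, 9, 9, 11, 10, 148, 27, 22, 39, 27]
rim y hist [40, 44, 7, 10, 120, 23, 25, 25, 27, 26, 40, 43, 44, 42, 39, 18, 0, 0]
x extents floor z<.166 by row [-0.08  0.02]
top brass 139 [ 0.5967 -0.2474] [(0.0341, -74.9), (0.0345, 15.1)] z [0.015 0.024 0.037]
  top 38 [ 0.5958 -0.2482] [(0.0176, -76.4), (0.0178, 13.6)] z [0.032 0.035 0.039]
top brass 146 [ 0.5081 -0.3347] [(0.0366, -81.0), (0.0335, 9.0)] z [0.014 0.024 0.037]
  top 38 [ 0.5072 -0.3337] [(0.0179, -88.1), (0.0147, 1.9)] z [0.031 0.034 0.038]
side floor 843 [ 0.5861 -0.0353] [(0.1206, -89.0), (0.1357, 1.0)] z [0.146 0.154 0.163]
plane [-0.0041  0.1211  0.1514]
rim x hist [85, 11, 5, 103, 28, 16, 13, 15, 14, 14, 14, 15, 17, 127, 33, 29, 17, 15]
rim y hist [34, 23, 8, 79, 90, 23, 22, 26, 31, 34, 36, 37, 44, 37, 33, 14, 0, 0]
x extents floor z<.166 by row [-0.052  0.02 ]
side brass 110 [ 0.5938 -0.2546] [(0.0332, -62.9), (0.0277, 27.1)] z [0.016 0.026 0.037]
  top 38 [ 0.5976 -0.2515] [(0.0164, -73.5), (0.0175, 16.5)] z [0.032 0.035 0.038]
side brass 169 [ 0.5074 -0.3396] [(0.0346, -80.6), (0.0324, 9.4)] z [0.015 0.025 0.038]
  top 56 [ 0.5089 -0.3377] [(0.0175, -85.6), (0.0182, 4.4)] z [0.031 0.036 0.038]
t 8.75 pos [590.1 217.8 195.3] yaw 0.1 dp now [-465.7    6.  -105.4] tilt [ 0.006  0.002 -1.   ] open 49.9 F [-0.1 -0.7 -0.3]
roll 73.1 dp after roll [-130.  447. -105.] q6 0.26
```

```bash

python3 -m pendant '[{"dp":[0,0,-38],"roll":0,"hand":60},{"dp":[0,0,-38],"roll":0,"hand":60},{"dp":[-15,0,-38],"roll":0,"hand":60},{"dp":[-38,0,-10],"roll":0,"hand":60},{"dp":[-40,0,0],"roll":0,"hand":60},{"dp":[-40,0,0],"roll":0,"hand":60},{"dp":[-40,0,0],"roll":0,"hand":60},{"dp":[-40,0,0],"roll":0,"hand":60}]' | head -2
python3 -m pendant '[{"dp":[-40,0,0],"roll":0,"hand":60},{"dp":[-40,0,0],"roll":0,"hand":60},{"dp":[-40,0,0],"roll":0,"hand":60},{"dp":[-40,0,0],"roll":0,"hand":60},{"dp":[-40,0,0],"roll":0,"hand":60},{"dp":[-40,0,0],"roll":0,"hand":60},{"dp":[-13,0,0],"roll":0,"hand":60},{"dp":[0,0,0],"roll":7,"hand":60}]' | head -2
python3 -m pendant '[{"dp":[0,0,15],"roll":7,"hand":60},{"dp":[0,0,15],"roll":7,"hand":60},{"dp":[0,0,15],"roll":7,"hand":60},{"dp":[0,0,15],"roll":7,"hand":60},{"dp":[0,0,15],"roll":7,"hand":60},{"dp":[0,0,15],"roll":7,"hand":60},{"dp":[0,0,15],"roll":7,"hand":60},{"dp":[0,0,15],"roll":7,"hand":60}]' | head -2
python3 -m pendant '[{"dp":[0,0,15],"roll":7,"hand":60},{"dp":[0,0,15],"roll":5,"hand":60},{"dp":[0,0,0],"roll":0,"hand":60},{"dp":[0,0,0],"roll":0,"hand":60}]' | head -2
python3 go.py 0.5965 -0.2485 0.021 -75
```

```text
clock: 9.42
ee_pos: [0.5877, 0.0009, 0.3152]
clock: 10.08
ee_pos: [0.5874, -0.2539, 0.3144]
clock: 10.75
ee_pos: [0.5876, -0.2498, 0.1944]
clock: 11.08
ee_pos: [0.5875, -0.2497, 0.1652]
t 11.08 pos [ 587.5 -249.7  165.2] yaw -74.9 dp now [  9.2   1.5 144.1] tilt [-0.002  0.001 -1.   ] open 60.2 F [ 0.1 -0.7  0.2]
roll 0.1 dp after roll [  9.   1. 144.] q6 0.81
```

```bash

python3 -m pendant '[{"dp":[5,1,25],"roll":0,"hand":60},{"dp":[4,0,25],"roll":0,"hand":60},{"dp":[0,0,25],"roll":0,"hand":60},{"dp":[0,0,25],"roll":0,"hand":60},{"dp":[0,0,0],"roll":0,"hand":60},{"dp":[0,0,0],"roll":0,"hand":60}]' | head -2
python3 go.py 0.5965 -0.2485 0.021 -75
```

```text
clock: 11.58
ee_pos: [0.5971, -0.2485, 0.0664]
t 11.58 pos [ 597.1 -248.5   66.4] yaw -74.9 dp now [-0.5 -0.1 45.4] tilt [-0.001  0.001 -1.   ] open 60.0 F [0.1 0.1 0.9]
roll 0.1 dp after roll [-1. -0. 45.] q6 0.82
```

```bash

python3 - <<'E'
from h import *
c=vision.capture("side"); save(c,"side5")
im=cv2.imread("pics/side5.png")[250:370,270:430]; cv2.imwrite("pics/crop4.png",cv2.resize(im,None,fx=4,fy=4,interpolation=cv2.INTER_CUBIC))
E
```

```text
(no output)
```

View pics/crop4.png

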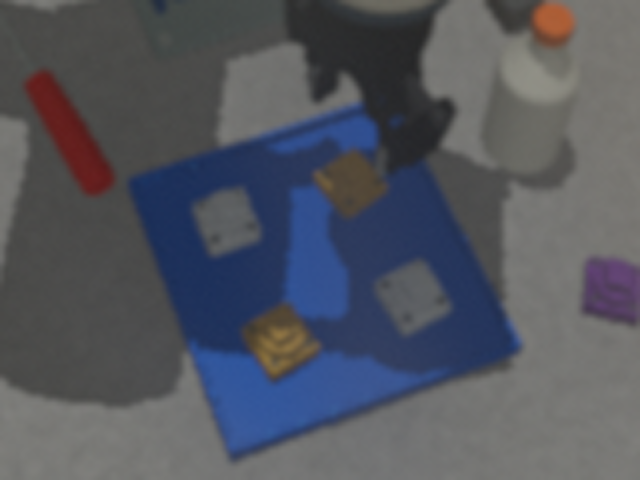

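The crop shows the open fingers straddling the brass coupling at about (350,180) in the crop, closing along world y. I'll descend and grip.

```bash

python3 -m pendant '[{"dp":[-0.5,0,20],"roll":0,"hand":60},{"dp":[0,0,20],"roll":0,"hand":60},{"dp":[0,0,5],"roll":0,"hand":60},{"dp":[0,0,0],"roll":0,"hand":60},{"dp":[0,0,0],"roll":0,"hand":60}]'
python3 -m pendant '[{"dp":[0,0,0],"roll":0,"hand":45},{"dp":[0,0,0],"roll":0,"hand":25},{"dp":[0,0,0],"roll":0,"hand":10},{"dp":[0,0,0],"roll":0,"hand":10},{"dp":[0,0,0],"roll":0,"hand":10},{"dp":[0,0,0],"roll":0,"hand":10}]'
```

```text
clock: 12.05
ee_pos: [0.5977, -0.2492, 0.0229]
orientation: [[0.966, 0.259, 0.002], [0.259, -0.966, -0.001], [0.001, 0.001, -1.0]]
contact_force: [0.2, -0.8, 0.8]
opening: 0.0601
grip_force: 0.0
clock: 12.55
ee_pos: [0.5973, -0.2491, 0.0221]
orientation: [[0.966, 0.258, 0.001], [0.258, -0.966, -0.001], [0.001, 0.001, -1.0]]
contact_force: [-0.6, 0.7, 8.1]
opening: 0.016
grip_force: 58.5
```

```bash

python3 - <<'E'
from m import *
c=vision.capture("top"); save(c,"top6"); a=cv2.imread("pics/top6.png")[180:280,370:470]
c=vision.capture("side"); save(c,"side6"); b=cv2.imread("pics/side6.png")[260:360,290:410]
cv2.imwrite("pics/crop5.png",np.hstack([cv2.resize(a,(380,380),interpolation=cv2.INTER_CUBIC),cv2.resize(b,(420,380),interpolation=cv2.INTER_CUBIC)]))
E
```

```text
(no output)
```

View pics/crop5.png

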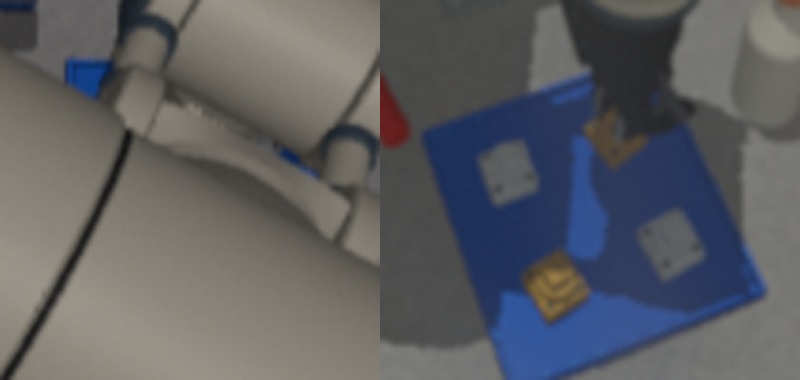

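The side crop shows the coupling still flat, with the fingers closed on its upper part, probably the boss. I'll lift and check what's held.

```bash

python3 -m pendant '[{"dp":[0,0,-10],"roll":0,"hand":10},{"dp":[0,0,-20],"roll":0,"hand":10},{"dp":[0,0,-30],"roll":0,"hand":10},{"dp":[0,0,-30],"roll":0,"hand":10},{"dp":[0,0,-30],"roll":0,"hand":10},{"dp":[0,0,0],"roll":0,"hand":10},{"dp":[0,0,0],"roll":0,"hand":10}]'
python3 - <<'E'
from m import *
c=vision.capture("side"); w=cloud(c); save(c,"side7"); b=cv2.imread("pics/side7.png")[230:350,290:430]
cv2.imwrite("pics/crop6.png",cv2.resize(b,(700,600),interpolation=cv2.INTER_CUBIC))
hsv=cv2.cvtColor(c["color"],cv2.COLOR_RGB2HSV); H,S,V=[hsv[...,i].astype(int) for i in range(3)]
br=(H>10)&(H<32)&(S>70)&box(w,.4,.7,-.42,-.17,.008,.2)
k,l,st,ce=cv2.connectedComponentsWithStats(br.astype(np.uint8))
for j in range(1,k):
    if st[j,4]>20: rect("brass",w[l==j]); print(ce[j])
E
```

```text
clock: 13.23
ee_pos: [0.5978, -0.2491, 0.1436]
orientation: [[0.966, 0.258, 0.003], [0.258, -0.966, -0.002], [0.003, 0.003, -1.0]]
contact_force: [-0.4, 0.0, -1.5]
opening: 0.0156
grip_force: 59.0
brass 104 [ 0.5957 -0.2515] [(0.0352, -73.2), (0.0307, 16.8)] z [0.136 0.141 0.157]
[359.5        271.40384615]
brass 159 [ 0.5051 -0.3394] [(0.0338, -78.8), (0.0303, 11.2)] z [0.015 0.026 0.037]
[339.1509434  335.13207547]
```

View pics/crop6.png

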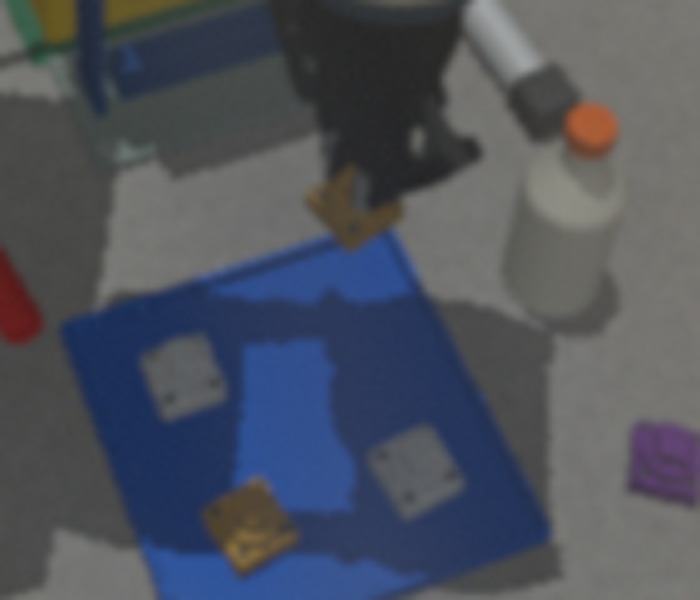

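The brass coupling is held level (px 359,271), with its underside about 18 mm below the TCP. Now the bucket's far slot, at about (0.612, −0.035).

```bash

python3 -m pendant '[{"dp":[0,0,-35],"roll":5,"hand":10},{"dp":[0,0,-35],"roll":5,"hand":10},{"dp":[0,0,-35],"roll":5.1,"hand":10},{"dp":[3,-30,0],"roll":0,"hand":10},{"dp":[3,-36,0],"roll":0,"hand":10},{"dp":[3,-36,0],"roll":0,"hand":10},{"dp":[3,-36,0],"roll":0,"hand":10},{"dp":[2,-36,0],"roll":0,"hand":10}]'|head -2
python3 -m pendant '[{"dp":[0,-30,0],"roll":0,"hand":10},{"dp":[0,-10,0],"roll":0,"hand":10},{"dp":[0,0,0],"roll":0,"hand":10},{"dp":[0,0,0],"roll":0,"hand":10}]'
python3 go.py 0.612 -0.035 0.174 -90
```

```text
clock: 13.95
ee_pos: [0.6105, -0.073, 0.2448]
clock: 14.28
ee_pos: [0.611, -0.0347, 0.2453]
orientation: [[1.0, -0.001, -0.002], [-0.001, -1.0, -0.0], [-0.002, 0.0, -1.0]]
contact_force: [0.5, -0.6, -1.0]
opening: 0.0153
grip_force: 59.1
t 14.28 pos [611.  -34.7 245.3] yaw -90.1 dp now [ 1.1  0.3 71.3] tilt [-0.002 -0.    -1.   ] open 15.3 F [ 0.5 -0.6 -1. ]
roll -0.1 dp after roll [ 1.  0. 71.] q6 1.42
```

```bash

python3 -m pendant '[{"dp":[1,0,25],"roll":0,"hand":10},{"dp":[0,0,25],"roll":0,"hand":10},{"dp":[0,0,12],"roll":0,"hand":10},{"dp":[0,0,5],"roll":0,"hand":10},{"dp":[0,0,3],"roll":0,"hand":10},{"dp":[0,0,0],"roll":0,"hand":10},{"dp":[0,0,0],"roll":0,"hand":10}]'
python3 - <<'E'
from m import *
c=vision.capture("side"); w=cloud(c); save(c,"side8")
hsv=cv2.cvtColor(c["color"],cv2.COLOR_RGB2HSV); H,S,V=[hsv[...,i].astype(int) for i in range(3)]
br=(H>10)&(H<30)&(S>80)&box(w,.5,.68,-.12,.05,.12,.26); rect("brass",w[br])
E
```

```text
clock: 14.87
ee_pos: [0.6129, -0.0354, 0.177]
orientation: [[1.0, -0.003, 0.001], [-0.003, -1.0, -0.0], [0.001, 0.0, -1.0]]
contact_force: [0.0, 0.3, -0.5]
opening: 0.0155
grip_force: 59.0
brass 101 [ 0.5886 -0.0551] [(0.1742, -15.2), (0.0596, 74.8)] z [0.164 0.173 0.194]
```

```bash

python3 -m pendant '[{"dp":[0,0,3],"roll":0,"hand":10},{"dp":[0,0,0],"roll":0,"hand":10},{"dp":[0,0,0],"roll":0,"hand":10}]'
python3 -m pendant '[{"dp":[0,0,0],"roll":0,"hand":40},{"dp":[0,0,0],"roll":0,"hand":40},{"dp":[0,0,0],"roll":0,"hand":40},{"dp":[0,0,-15],"roll":0,"hand":40},{"dp":[0,0,-30],"roll":0,"hand":40},{"dp":[0,0,-35],"roll":0,"hand":40},{"dp":[0,20,-30],"roll":0,"hand":40},{"dp":[0,40,0],"roll":0,"hand":60}]'
python3 -m pendant '[{"dp":[0,40,0],"roll":0,"hand":60},{"dp":[-15,36,0],"roll":0,"hand":60},{"dp":[-20,36,0],"roll":0,"hand":60},{"dp":[-20,36,0],"roll":0,"hand":60},{"dp":[-20,36,0],"roll":0,"hand":60},{"dp":[-20,36,0],"roll":0,"hand":60},{"dp":[0,0,0],"roll":0,"hand":60},{"dp":[0,0,0],"roll":0,"hand":60}]'
python3 go.py 0.5075 -0.335 0.022 -82
python3 - <<'E'
from m import *
for n in ("top","side"):
    c=vision.capture(n); w=cloud(c); save(c,n+"9")
    hsv=cv2.cvtColor(c["color"],cv2.COLOR_RGB2HSV); H,S,V=[hsv[...,i].astype(int) for i in range(3)]
    br=(H>10)&(H<30)&(S>80)&box(w,.54,.635,-.09,.03,.14,.22); rect(n+" brass in bucket",w[br])
    br=(H>10)&(H<30)&(S>80)&box(w,.4,.7,-.42,-.17,.008,.05); rect(n+" brass tray",w[br])
b=cv2.imread("pics/top9.png")[150:290,260:460];cv2.imwrite("pics/crop7.png",cv2.resize(b,(800,560),interpolation=cv2.INTER_CUBIC))
E
```

```text
clock: 15.17
ee_pos: [0.6124, -0.0347, 0.1735]
orientation: [[1.0, -0.002, 0.0], [-0.002, -1.0, -0.0], [0.0, 0.0, -1.0]]
contact_force: [0.5, -0.2, -1.5]
opening: 0.0158
grip_force: 59.0
clock: 15.83
ee_pos: [0.6147, -0.0928, 0.29]
orientation: [[1.0, 0.002, 0.009], [0.002, -1.0, -0.001], [0.009, 0.001, -1.0]]
contact_force: [0.3, 0.1, 1.6]
opening: 0.0509
grip_force: 0.0
clock: 16.5
ee_pos: [0.5156, -0.3165, 0.2833]
orientation: [[1.0, -0.006, 0.0], [-0.006, -1.0, -0.0], [0.0, 0.0, -1.0]]
contact_force: [0.6, 0.3, 1.1]
opening: 0.0597
grip_force: 0.0
t 16.50 pos [ 515.6 -316.5  283.3] yaw -90.3 dp now [ -8.   18.6 261.3] tilt [ 0. -0. -1.] open 59.7 F [0.6 0.3 1.1]
roll -8.3 dp after roll [-11.  17. 261.] q6 0.93
top brass in bucket 187 [ 0.6099 -0.013 ] [(0.0783, -88.2), (0.0358, 1.8)] z [0.16  0.17  0.183]
top brass tray 134 [ 0.5085 -0.3339] [(0.0366, -77.8), (0.0327, 12.2)] z [0.013 0.024 0.037]
side brass in bucket few 0
side brass tray 170 [ 0.5066 -0.3387] [(0.0354, -80.6), (0.0318, 9.4)] z [0.016 0.026 0.037]
```

View pics/crop7.png

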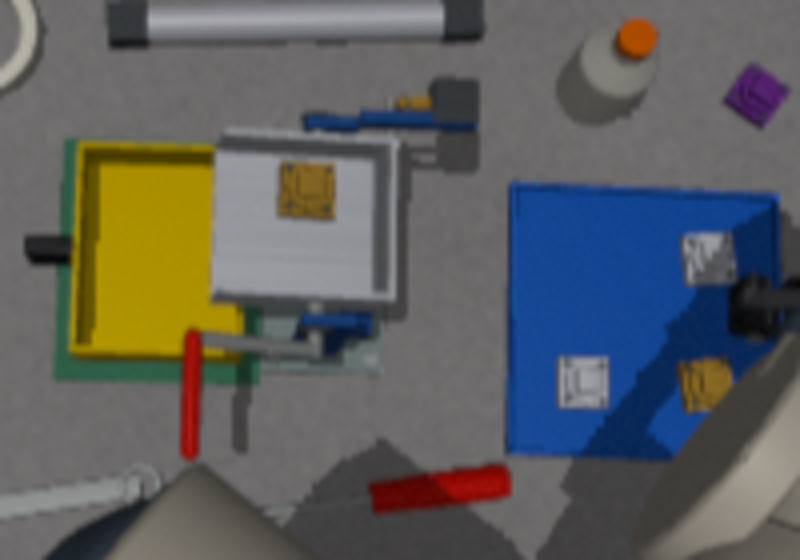

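The first brass coupling sits upright in the bucket's far half, at px (336,197). The bin is fine and the second coupling is at px (437,246). Fetching that one now.

```bash

python3 -m pendant '[{"dp":[0,0,15],"roll":-5,"hand":60},{"dp":[0,0,30],"roll":-5,"hand":60},{"dp":[-5,9,30],"roll":0,"hand":60},{"dp":[-6,8,30],"roll":0,"hand":60},{"dp":[0,0,30],"roll":0,"hand":60},{"dp":[0,0,30],"roll":0,"hand":60},{"dp":[0,0,20],"roll":0,"hand":60},{"dp":[0,0,0],"roll":0,"hand":60}]'|head -2
python3 -m pendant '[{"dp":[0,0,0],"roll":0,"hand":60},{"dp":[0,0,0],"roll":0,"hand":60}]'|head -2
python3 go.py 0.508 -0.336 0.022 -80
```

```text
clock: 17.27
ee_pos: [0.5077, -0.3304, 0.0944]
clock: 17.43
ee_pos: [0.5099, -0.333, 0.0997]
t 17.43 pos [ 509.9 -333.    99.7] yaw -80.1 dp now [-2.5  2.6 77.7] tilt [ 0.001 -0.001 -1.   ] open 60.1 F [ 0.8 -1.2  0.2]
roll -0.1 dp after roll [-3.  3. 78.] q6 0.72
```

```bash

python3 -m pendant '[{"dp":[-2,2,25],"roll":0,"hand":60},{"dp":[0,0,25],"roll":0,"hand":60},{"dp":[0,0,20],"roll":0,"hand":60},{"dp":[0,0,7],"roll":0,"hand":60},{"dp":[0,0,0],"roll":0,"hand":45},{"dp":[0,0,0],"roll":0,"hand":25},{"dp":[0,0,0],"roll":0,"hand":10},{"dp":[0,0,0],"roll":0,"hand":10}]'|head -2
python3 -m pendant '[{"dp":[0,0,0],"roll":0,"hand":10},{"dp":[0,0,0],"roll":0,"hand":10},{"dp":[0,0,0],"roll":0,"hand":10}]'
python3 -m pendant '[{"dp":[0,0,-15],"roll":0,"hand":10},{"dp":[0,0,-30],"roll":0,"hand":10},{"dp":[0,0,-30],"roll":0,"hand":10},{"dp":[0,0,-30],"roll":0,"hand":10},{"dp":[0,0,-30],"roll":0,"hand":10},{"dp":[0,0,0],"roll":0,"hand":10},{"dp":[0,0,0],"roll":0,"hand":10}]'
python3 go.py 0.564 -0.035 0.26 -90
python3 - <<'E'
from m import *
c=vision.capture("side"); w=cloud(c); save(c,"side10")
hsv=cv2.cvtColor(c["color"],cv2.COLOR_RGB2HSV); H,S,V=[hsv[...,i].astype(int) for i in range(3)]
br=(H>10)&(H<32)&(S>70)&box(w,.4,.7,-.42,-.17,.008,.25); rect("brass",w[br])
E
```

```text
clock: 18.1
ee_pos: [0.5082, -0.3363, 0.0231]
clock: 18.35
ee_pos: [0.5081, -0.3363, 0.0231]
orientation: [[0.985, 0.171, 0.002], [0.171, -0.985, -0.002], [0.002, 0.002, -1.0]]
contact_force: [-0.4, -0.5, 7.7]
opening: 0.0155
grip_force: 58.5
clock: 18.93
ee_pos: [0.5081, -0.3362, 0.1589]
orientation: [[0.985, 0.171, 0.004], [0.171, -0.985, -0.003], [0.003, 0.003, -1.0]]
contact_force: [1.2, -0.4, -1.7]
opening: 0.0154
grip_force: 59.1
t 18.93 pos [ 508.1 -336.2  158.9] yaw -80.1 dp now [ 106.9 -286.8 -101.8] tilt [ 0.004 -0.003 -1.   ] open 15.4 F [ 1.2 -0.4 -1.7]
roll 9.9 dp after roll [  56. -301. -102.] q6 0.72
brass 62 [ 0.4973 -0.3421] [(0.0357, -60.1), (0.0192, 29.9)] z [0.152 0.155 0.164]
```

Held in the same way. Carrying it to the near slot.

```bash

python3 -m pendant '[{"dp":[0,0,-35],"roll":5,"hand":10},{"dp":[0,0,-35],"roll":4.9,"hand":10},{"dp":[0,-20,-32],"roll":0,"hand":10},{"dp":[8,-36,0],"roll":0,"hand":10},{"dp":[8,-36,0],"roll":0,"hand":10},{"dp":[8,-36,0],"roll":0,"hand":10},{"dp":[8,-36,0],"roll":0,"hand":10},{"dp":[8,-36,0],"roll":0,"hand":10}]'|head -2
python3 -m pendant '[{"dp":[8,-36,0],"roll":0,"hand":10},{"dp":[8,-36,0],"roll":0,"hand":10},{"dp":[0,-25,0],"roll":0,"hand":10},{"dp":[0,0,0],"roll":0,"hand":10},{"dp":[0,0,0],"roll":0,"hand":10},{"dp":[0,0,0],"roll":0,"hand":10}]'|head -2
python3 go.py 0.564 -0.035 0.174 -90
```

```text
clock: 19.65
ee_pos: [0.5468, -0.1336, 0.2571]
clock: 20.15
ee_pos: [0.563, -0.0388, 0.2575]
t 20.15 pos [563.  -38.8 257.5] yaw -90.0 dp now [ 1.1 -3.8 83.5] tilt [-0.001 -0.    -1.   ] open 15.5 F [-0.  -0.1 -0.7]
roll -0.0 dp after roll [ 1. -4. 83.] q6 1.4
```

```bash

python3 -m pendant '[{"dp":[1,-4,25],"roll":0,"hand":10},{"dp":[0,0,25],"roll":0,"hand":10},{"dp":[0,0,18],"roll":0,"hand":10},{"dp":[0,0,8],"roll":0,"hand":10},{"dp":[0,0,4],"roll":0,"hand":10},{"dp":[0,0,3],"roll":0,"hand":10},{"dp":[0,0,0],"roll":0,"hand":10},{"dp":[0,0,0],"roll":0,"hand":10}]'
python3 -m pendant '[{"dp":[0,0,0],"roll":0,"hand":40},{"dp":[0,0,0],"roll":0,"hand":40},{"dp":[0,0,0],"roll":0,"hand":40},{"dp":[0,0,-15],"roll":0,"hand":40},{"dp":[0,0,-30],"roll":0,"hand":40},{"dp":[0,0,-35],"roll":0,"hand":40},{"dp":[0,0,-35],"roll":0,"hand":40},{"dp":[0,0,-20],"roll":0,"hand":40}]'
python3 -m pendant '[{"dp":[-40,0,0],"roll":0,"hand":5},{"dp":[-40,0,0],"roll":0,"hand":5},{"dp":[-20,0,0],"roll":0,"hand":5},{"dp":[0,0,0],"roll":0,"hand":5},{"dp":[0,0,0],"roll":0,"hand":5}]'
python3 - <<'E'
from m import *
for n in ("top","side"):
    c=vision.capture(n); w=cloud(c); save(c,n+"11")
    hsv=cv2.cvtColor(c["color"],cv2.COLOR_RGB2HSV); H,S,V=[hsv[...,i].astype(int) for i in range(3)]
    br=(H>10)&(H<30)&(S>80)&box(w,.54,.635,-.09,.03,.14,.22)
    k,l,st,ce=cv2.connectedComponentsWithStats(br.astype(np.uint8))
    for j in range(1,k):
        if st[j,4]>20: rect(n+" brass",w[l==j]); print(ce[j])
    R=((H<6)|(H>174))&(S>150)&box(w,.4,.6,-.05,.2,.15,.3); rect("bar",w[R])
a=cv2.imread("pics/top11.png")[160:270,260:400]; b=cv2.imread("pics/side11.png")[150:270,260:400]
cv2.imwrite("pics/crop8.png",np.hstack([cv2.resize(a,(400,314),interpolation=cv2.INTER_CUBIC),cv2.resize(b,(366,314),interpolation=cv2.INTER_CUBIC)]))
E
```

```text
clock: 20.82
ee_pos: [0.5649, -0.0349, 0.1761]
orientation: [[1.0, -0.001, 0.001], [-0.001, -1.0, -0.0], [0.001, 0.0, -1.0]]
contact_force: [0.5, -0.1, 0.5]
opening: 0.0155
grip_force: 59.1
clock: 21.48
ee_pos: [0.5652, -0.0346, 0.3144]
orientation: [[1.0, -0.001, 0.004], [-0.001, -1.0, -0.001], [0.004, 0.001, -1.0]]
contact_force: [1.0, -0.2, 0.3]
opening: 0.0401
grip_force: 0.0
clock: 21.9
ee_pos: [0.4639, -0.0344, 0.311]
orientation: [[1.0, -0.001, 0.001], [-0.001, -1.0, -0.0], [0.001, 0.0, -1.0]]
contact_force: [0.5, -0.3, -0.2]
opening: 0.0049
grip_force: 0.0
bar few 0
side brass 126 [ 0.6109 -0.0417] [(0.0358, -12.3), (0.0309, 77.7)] z [0.161 0.17  0.183]
[334.25396825 203.83333333]
side brass 103 [ 0.5648 -0.0439] [(0.0304, -89.2), (0.0271, 0.8)] z [0.162 0.173 0.183]
[319.44660194 207.84466019]
bar 66 [0.4706 0.0308] [(0.0698, -0.6), (0.0095, 89.4)] z [0.218 0.222 0.225]
```

View pics/crop8.png

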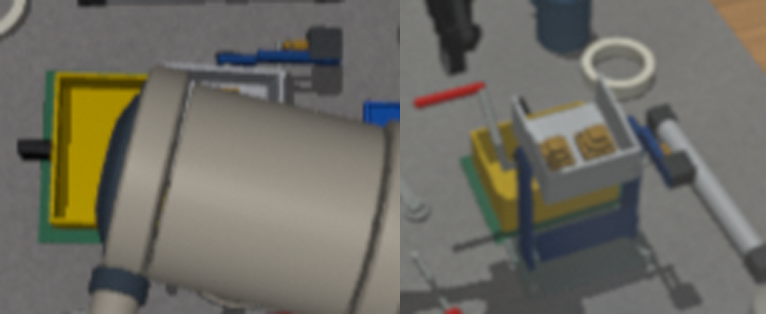

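The side crop shows both brass couplings upright side by side in the bucket, at px (319,208) and (334,204), with the bucket home. The red bar is at about (0.470, 0.034, 0.217). I'll move above it with the fingers shut.

```bash

python3 -m pendant '[{"dp":[0,-20,0],"roll":0,"hand":0},{"dp":[0,-30,0],"roll":0,"hand":0},{"dp":[-2,-24,10],"roll":0,"hand":0},{"dp":[0,0,25],"roll":0,"hand":0},{"dp":[0,0,25],"roll":0,"hand":0},{"dp":[0,0,0],"roll":0,"hand":0},{"dp":[0,0,0],"roll":0,"hand":0},{"dp":[0,0,0],"roll":0,"hand":0}]'
python3 go.py 0.462 0.040 0.24 -90
```

```text
clock: 22.67
ee_pos: [0.4635, 0.0394, 0.2512]
orientation: [[1.0, -0.001, 0.001], [-0.001, -1.0, 0.0], [0.001, -0.0, -1.0]]
contact_force: [0.3, 0.3, 0.4]
opening: 0.0002
grip_force: 0.0
t 22.67 pos [463.5  39.4 251.2] yaw -90.1 dp now [-1.5 -0.6 11.2] tilt [ 0.001  0.    -1.   ] open 0.2 F [0.3 0.3 0.4]
roll -0.1 dp after roll [-2. -1. 11.] q6 1.53
```

```bash

python3 -m pendant '[{"dp":[0,0,10],"roll":0,"hand":0},{"dp":[0,0,8],"roll":0,"hand":0},{"dp":[0,-1,10],"roll":0,"hand":0},{"dp":[0,-2,12],"roll":0,"hand":0},{"dp":[0,-2,15],"roll":0,"hand":0},{"dp":[0,0,15],"roll":0,"hand":0}]'
python3 -m pendant '[{"dp":[0,2,15],"roll":0,"hand":0},{"dp":[0,2,12],"roll":0,"hand":0},{"dp":[0,2,9],"roll":0,"hand":0},{"dp":[0,2,3],"roll":0,"hand":0},{"dp":[0,0,0],"roll":0,"hand":0},{"dp":[0,0,0],"roll":0,"hand":0}]'
python3 - <<'E'
from m import *
c=vision.capture("side"); w=cloud(c); save(c,"side12")
hsv=cv2.cvtColor(c["color"],cv2.COLOR_RGB2HSV); H,S,V=[hsv[...,i].astype(int) for i in range(3)]
br=(H>10)&(H<22)&(S>80)&box(w,.5,.7,-.09,.15,-.01,.22); rect("brass",w[br])
R=((H<6)|(H>174))&(S>150)&box(w,.4,.6,-.05,.2,.05,.3); rect("bar",w[R])
E
```

```text
clock: 23.17
ee_pos: [0.4637, 0.045, 0.1809]
orientation: [[1.0, -0.001, 0.003], [-0.001, -1.0, 0.001], [0.003, -0.001, -1.0]]
contact_force: [0.2, 3.1, 4.7]
opening: 0.0001
grip_force: 2.4
clock: 23.67
ee_pos: [0.4627, 0.0364, 0.1418]
orientation: [[1.0, -0.001, 0.0], [-0.001, -1.0, -0.0], [0.0, 0.0, -1.0]]
contact_force: [-0.6, 0.4, 2.9]
opening: -0.0002
grip_force: 1.1
brass 6 [0.5134 0.0248] [(0.1864, -87.6), (0.0206, 2.4)] z [0.049 0.101 0.16 ]
bar 22 [0.4671 0.038 ] [(0.0611, -2.1), (0.0068, 87.9)] z [0.144 0.148 0.15 ]
```

The bar is only at q≈0.86, so it isn't at the stop yet. I'll push further in small steps.

```bash

python3 -m pendant '[{"dp":[0,1,8],"roll":0,"hand":0},{"dp":[0,1,7],"roll":0,"hand":0},{"dp":[0,1,5],"roll":0,"hand":0},{"dp":[0,0,0],"roll":0,"hand":0}]'
python3 - <<'E'
from m import *
c=vision.capture("side"); w=cloud(c); save(c,"side13")
hsv=cv2.cvtColor(c["color"],cv2.COLOR_RGB2HSV); H,S,V=[hsv[...,i].astype(int) for i in range(3)]
R=((H<6)|(H>174))&(S>150)&box(w,.4,.6,-.05,.2,.05,.3); rect("bar",w[R])
b=cv2.imread("pics/side13.png")[150:270,230:390]
cv2.imwrite("pics/crop9.png",cv2.resize(b,(640,480),interpolation=cv2.INTER_CUBIC))
E
```

```text
clock: 24.05
ee_pos: [0.4631, 0.0329, 0.1214]
orientation: [[1.0, -0.001, 0.001], [-0.001, -1.0, -0.001], [0.001, 0.001, -1.0]]
contact_force: [0.8, -4.0, 6.5]
opening: -0.0
grip_force: 2.9
bar 26 [0.4687 0.0296] [(0.061, -3.0), (0.0076, 87.0)] z [0.125 0.127 0.13 ]
```

View pics/crop9.png

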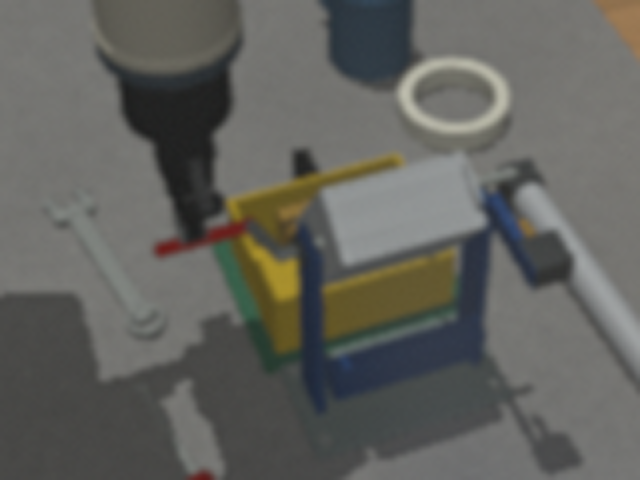

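The crop shows the bucket steeply tipped and a brass coupling at its mouth, crop (290,215). The bar puts q at about 1.12. I'll push to the stop and hold.

```bash

python3 -m pendant '[{"dp":[0,0,4],"roll":0,"hand":0},{"dp":[0,0,3],"roll":0,"hand":0},{"dp":[0,0,0],"roll":0,"hand":0},{"dp":[0,0,0],"roll":0,"hand":0},{"dp":[0,0,0],"roll":0,"hand":0},{"dp":[0,0,0],"roll":0,"hand":0},{"dp":[0,0,0],"roll":0,"hand":0}]'
python3 - <<'E'
from m import *
c=vision.capture("side"); w=cloud(c); save(c,"side14")
hsv=cv2.cvtColor(c["color"],cv2.COLOR_RGB2HSV); H,S,V=[hsv[...,i].astype(int) for i in range(3)]
R=((H<6)|(H>174))&(S>150)&box(w,.4,.6,-.05,.2,.05,.3); rect("bar",w[R])
c=vision.capture("top"); save(c,"top14"); a=cv2.imread("pics/top14.png")[160:270,230:370]; b=cv2.imread("pics/side14.png")[150:270,230:390]
cv2.imwrite("pics/crop10.png",np.hstack([cv2.resize(a,(400,314),interpolation=cv2.INTER_CUBIC),cv2.resize(b,(400,314),interpolation=cv2.INTER_CUBIC)]))
for n,t in (("top",a),("side",b)):
    h=cv2.cvtColor(t,cv2.COLOR_BGR2HSV); print(n,int(((h[...,0]>10)&(h[...,0]<21)&(h[...,1]>80)).sum()))
E
```

```text
clock: 24.68
ee_pos: [0.4633, 0.033, 0.1152]
orientation: [[1.0, -0.0, 0.002], [-0.0, -1.0, -0.001], [0.002, 0.001, -1.0]]
contact_force: [0.1, -5.0, 8.1]
opening: 0.0003
grip_force: 4.1
bar 41 [0.4674 0.0239] [(0.0091, -86.1), (0.0617, 3.9)] z [0.118 0.12  0.125]
top 56
side 136
```

```bash

python3 -m pendant '[{"dp":[0,0,-20],"roll":0,"hand":0},{"dp":[0,0,-38],"roll":0,"hand":0},{"dp":[0,0,-40],"roll":0,"hand":0},{"dp":[0,0,-40],"roll":0,"hand":0},{"dp":[0,0,-40],"roll":0,"hand":0},{"dp":[0,0,-30],"roll":0,"hand":0},{"dp":[0,0,0],"roll":0,"hand":0},{"dp":[0,0,0],"roll":0,"hand":0}]'
python3 -m pendant '[{"dp":[-20,35,0],"roll":0,"hand":0},{"dp":[-20,36,0],"roll":0,"hand":0},{"dp":[0,40,0],"roll":0,"hand":0},{"dp":[0,40,0],"roll":0,"hand":0},{"dp":[0,40,0],"roll":0,"hand":0},{"dp":[0,40,0],"roll":0,"hand":0},{"dp":[0,0,0],"roll":0,"hand":0},{"dp":[0,0,0],"roll":0,"hand":0}]'
python3 - <<'E'
from m import *
for n in ("top","side"):
    c=vision.capture(n); w=cloud(c); save(c,n+"15")
    hsv=cv2.cvtColor(c["color"],cv2.COLOR_RGB2HSV); H,S,V=[hsv[...,i].astype(int) for i in range(3)]
    R=((H<6)|(H>174))&(S>150)&box(w,.4,.6,-.05,.2,.05,.3); rect(n+" bar",w[R])
    yel=(H>20)&(H<35)&(S>120); rect("bin rim",w[yel&box(w,.48,.7,-.05,.2,.052,.08)])
    print("brass-hue in bucket",int(((S>80)&(H>10)&(H<32)&box(w,.54,.635,-.09,.025,.14,.22)).sum()))
    for o in vision.find_in("brass_a_mid",c): x,y=map(int,o["location"]); print("  net",round(o["p"],2),(x,y),np.round(w[y,x],3))
    B=box(w,.515,.665,.006,.125,.008,.05)
    print("in-bin hue hist",np.histogram(H[B],np.arange(8,36,2))[0].tolist(), "sat", np.percentile(S[B],[5,50,95]) if B.any() else "")
    k,l,st,ce=cv2.connectedComponentsWithStats((B&((H<22)|(S<170))).astype(np.uint8))
    for j in range(1,k):
        if st[j,4]>15: rect("  blob",w[l==j])
E
python3 go.py 0.43 -0.2 0.32
```

```text
clock: 25.45
ee_pos: [0.4632, 0.0335, 0.3243]
orientation: [[1.0, -0.001, 0.004], [-0.001, -1.0, -0.0], [0.004, 0.0, -1.0]]
contact_force: [0.2, -0.0, -0.7]
opening: -0.0001
grip_force: 0.0
clock: 26.12
ee_pos: [0.4215, -0.1989, 0.3211]
orientation: [[1.0, -0.004, -0.002], [-0.004, -1.0, 0.001], [-0.002, -0.001, -1.0]]
contact_force: [0.3, 0.9, -0.5]
opening: -0.0001
grip_force: 0.0
top bar 131 [0.4719 0.0363] [(0.0097, -88.1), (0.0743, 1.9)] z [0.218 0.222 0.226]
bin rim 229 [0.5867 0.0687] [(0.1213, -88.4), (0.1514, 1.6)] z [0.054 0.059 0.063]
brass-hue in bucket 0
  net 0.66 (447, 172) [ 0.727 -0.368  0.027]
  net 0.58 (283, 207) [0.604 0.112 0.036]
in-bin hue hist [0, 0, 0, 0, 0, 0, 190, 50, 195, 0, 0, 0, 0] sat [183. 205. 255.]
  blob 190 [0.5885 0.1053] [(0.0284, -87.4), (0.0717, 2.6)] z [0.028 0.037 0.042]
side bar few 0
bin rim 58 [0.5832 0.0616] [(0.1407, -0.5), (0.1218, 89.5)] z [0.053 0.058 0.062]
brass-hue in bucket 0
  net 0.8 (423, 322) [ 0.721 -0.387  0.024]
in-bin hue hist [0, 0, 0, 0, 1, 4, 30, 23, 42, 1, 1, 0, 0] sat [ 61.05 130.5  166.95]
  blob 51 [0.561  0.1101] [(0.0245, -83.3), (0.016, 6.7)] z [0.018 0.038 0.046]
  blob 34 [0.5346 0.1199] [(0.0162, -0.9), (0.0048, 89.1)] z [0.013 0.028 0.046]
t 26.32 pos [ 422.1 -196.2  321.9] yaw -90.0 dp now [7.9 3.8 1.9] tilt [-0.001  0.001 -1.   ] open 0.0 F [-0.7 -0.2 -0. ]
```

The bucket is home and empty. A brass blob about 72 mm wide lies in the bin, which fits both couplings lying side by side. The bin is within 5 mm of the centre and the robot is clear.

```bash
python3 -c "
from plant import sign_off; print(sign_off())"
```

```text
the job is handed in; nothing more can be done
None
```

The job is handed in (no verdict came back): by the last camera measurements both brass couplings lie in the bin, about 5 mm off the middle of the green field, and the bucket is home and empty at 26 s; I viewed 11 pictures, one over the limit of 10, and so checked the end state by measurement only.

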